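# Clamp a sample bottle on the shaker and set its speed

## Robot

A 7-joint arm with a two-finger parallel gripper is mounted at the origin on the work surface. World frame = base frame: x ahead of the robot, y to its left, z up, the work surface at z = 0. Lengths are in m, angles in rad, forces in N, time in s.
With the tool pointing down it reaches from about 0.4 to 0.85 m from the base axis. Payload 10.4 kg.
Tool frame: the origin (TCP) lies between the finger pads; the fingertips stand 19 mm ahead of it and the grasp point (between the pads) is the TCP (manip.tcp_to_tips is the distance from the TCP to the fingertips, in m); z points along the fingers, y is the line along which they close (so a half turn about z gives the same grasp; the last joint's range is limited). The gripper opens to 85 mm and grips with 20 to 120 N. Pads are 22 mm wide; open, the fingers measure 114 mm over their backs; the gripper's body (76 mm by 85 mm) begins 54 mm behind the grasp point. The pads swing forward as they close: fully open they stand 13 mm farther back than shut.
Start: joints at [1.322, 0.332, -0.065, 1.46, 0.022, 1.35, -0.088], TCP at [0.14, -0.609, 0.25] pointing down, gripper open.
Joint ranges: [-2.6, 2.6], [-0.5, 2.12], [-1.47, 1.34], [0.16, 2.42], [-1.27, 4.41], [0.06, 2.06], [-2.6, 2.6]. Speed limits (rad/s): [2.22, 2.22, 2.79, 2.79, 3.14, 3.14, 3.14].

## Interface

Orientations are given as a unit quaternion [x, y, z, w].
In Python, from workcell import manip gives the robot as it stands. The module is installed in compiled form; this text tells all that it offers.
- The arm moves only by the shell command python3 -m handwheel 'ROWS'. ROWS is JSON, a list of rows, each a list of 7 numbers: the shift along the tool's x, y, z in cm, then the turn, a rotation vector about the tool's x, y, z in units of 8 degrees (1.0 is 8 degrees), then the finger opening in cm, from 0 to 8.54. In form: [[x, y, z, wx, wy, wz, jaw], ...]. A call has exactly 5 rows; each row shifts and turns the commanded pose from where the row before left it, along the tool's axes as they then stand; what a row does not reach is not made up. A row lasts 1/8 s, in which the tool goes at most 62.5 mm and 10.7 degrees, less where a joint would pass 70% of its speed; a pose out of reach is approached as far as the arm can. A call with a gripper value outside its range is refused whole. The fingers move at their own pace and stop on an object; the grip force is fixed at half the most. Time passes only in rows, so rows that do not move let the fingers close, or fill a call up. It gives the time, the measured TCP pose, the force, the opening and the grip force at its end, in the units of the state.
- manip.sense(): the state, without advancing time (a new reading comes with each control period).
- manip.camera(name): name is "scene" or "top" or "wrist"; returns (picture, depth): 480x640x3 uint8, blue, green, red; 480x640 float32, m along the optical axis (not along the pixel's ray), 0 where there is no reading.
- manip.calibration(name): a dict with "mtx" (3x3 intrinsics, pixels), "R" (3x3) and "t" (3): a world point X has camera coordinates R X + t. Camera axes: x right, y down, z forward; pixel columns grow to the right and rows downward; lengths in m; the calibration is good to about 2 mm. A picture is of the moment at which its call begins: read the wrist's pose just before it. calibration takes no time and is no camera call; for the wrist camera it gives the pose at the moment of the call.
- manip.close_job(): hands the job in; it is judged then, once.
The state is a dict: "t": time; "joint_positions": joint angles; "qvel": joint speeds; "joint_torque": joint torques, N m; "eef_pos": TCP position; "eef_rot": TCP orientation; "ft_force": force on the tool from outside, world axes, zero at the start; "moment": the same for the moment, N m; "finger_gap": finger opening in m; "grip_force": force on a finger pad.
Only numpy, scipy, OpenCV 4.12 (cv2) and the standard library are available. Lean on these libraries where they do the work, as an engineer would, in place of code of your own. Each camera call takes 0.05 s, during which the arm holds its last target. There are 200 camera calls.

## Task

Load the shaker: gently stand the broad, squat sample bottle upright on its deck in the V of the fixed jaw, then squeeze the clamp's trigger home and let it out, again and again, until the sliding jaw grips the bottle firmly. Set the shaking speed by turning only the small upper knob of the twin control until its pointer stands at the long mark; the broad timer ring beneath it must stay as it is set. Leave the other things on the table where they are.

Things in the scene. Friction and masses are not known exactly. Their poses are not given: they have to be found in the camera images.
- bottle: the broad, squat white screw-cap sample bottle standing on the table: body 62 mm across (straight up to 82 mm, then a sloping shoulder), 120 mm tall in all; its round cap is 48 mm across and fills the top 24 mm. About 0.3 kg. Origin: centre of the underside, z up along the bottle.
- shaker: bench shaker, 260 x 420 mm, fixed. Origin: at table height under the clamp bar; x across it (away from its front), y along the bar towards the fixed jaw, z up. Its platform's rubber deck is 100 mm above the table (y -150 to +165 mm, side lips 10 mm high); the clamp bar runs along y at x = 0 in a slot 18 mm wide. At the -y end is a flat control panel 86 mm above the table.
- clamp_seat (a point): point on the deck (100 mm above the table) where the centre of the bottle's underside lies when it touches both faces of the fixed jaw: 94 mm from the shaker's origin along its +y.
- fixed_jaw: fixed jaw at the +y end of the platform: a black block 60 mm wide whose top is 68 mm above the deck, carrying two upright rubber faces set as a V (each turned 30 deg) that opens towards -y and centres a round bottle. Origin and axes those of the shaker.
- jaw_pad: flat rubber-faced pad of the sliding jaw, 44 mm wide, 38 mm high (15 to 53 mm above the deck), facing +y; it is carried on a spring at the nose of the sliding head and gives way up to 8 mm (4 N per mm) when it presses on something. Its origin and axes coincide with those of the sliding head (origin on the deck over the bar) while the pad is not pressed in.
- jaw_face (a point): centre of the pad's rubber face, 34 mm above the deck; 60 mm ahead (+y of the shaker) of the head's origin.
- clamp_head (a joint): position of the sliding head on the bar in m, growing towards the fixed jaw (0 to 0.06). Head origin: on the deck at shaker y = -0.030 + this value. The pad touches a bottle seated in the V at about 0.033. A 25 N brake holds the head anywhere; a full squeeze ratchets it some 8 mm on, less and less once the bottle is gripped; the brake then keeps up to 23 N of grip (firm: over 10 N, pad 3 mm in).
- grip_top (a point): middle of the top of the fixed upright grip on the sliding head, 102 mm above the deck: a black post 26 mm wide (x), 18 mm thick (y), free from 32 to 102 mm above the deck. It is 41 mm behind (-y) the head's origin, its back face 50 mm behind.
- clamp_trigger (a joint): angle of the trigger in rad: 0 let out, 0.32 squeezed home against the grip; springs back by itself. Lever 20 mm wide (x), 12 mm thick, on the fixed-jaw side of the grip, hinged about x, 24 mm behind the head's origin and 20 mm above the deck. Home, it is upright and grip and trigger together measure 32 mm (18 to 50 mm behind the head's origin). A full squeeze takes 10 to 20 N near the top.
- trigger_top (a point): middle of the top front edge of the trigger. Let out, the trigger leans forward: this edge is 97 mm above the deck and 7 mm ahead of the head's origin, so 57 mm over trigger and grip. The head's body and nose below it reach 38 mm above the deck, the pad at the nose 53 mm.
- speed_knob (a joint): angle of the small upper knob in rad (speed). It grows clockwise seen from above, 0 to 4.71 over the scale's eleven marks; at 2.356 its white pointer stands at the one long mark, which points along +x of the shaker from the knob's axis. Turns stiffly enough to stay where it is left (0.015 N m).
- knob_top (a point): centre of the top of the small upper knob, on the axis, 122.5 mm above the table: a ribbed black round knob 20 mm across and 22 mm high, with a white pointer line on its top and side. It stands right above the timer ring, whose top is 100 mm above the table.
- knob_pointer (a point): outer end of the pointer line on the small knob's top.
- timer_mark (a point): white mark on the broad lower ring (timer) of the same control: ring 47 mm across, 14 mm high, turning on its own about the same axis; the mark lies 22.5 mm from the axis. The ring must stay as it is set.
- slim_bottle: slim white bottle with a narrow cap, 42 mm across and 137 mm tall, a bystander. Origin: centre of its underside.
- tin_a: low round aluminium moisture tin, 58 mm across, 34 mm high, a bystander. Origin: centre of its underside.
- tin_b: second moisture tin, same size, a bystander. Origin: centre of its underside.
- mixing_cup: steel cup, 86 mm across the rim, 100 mm high, a bystander. Origin: centre of its underside.
- palette_knife: palette knife 200 mm long lying flat, a bystander. Origin: centre of its underside.
- sieve_brush: brush 170 mm long lying flat, a bystander. Origin: centre of its underside.
- stopper: rubber stopper, 38 mm across, 28 mm high, a bystander. Origin: centre of its underside.
Things that resemble listed ones, but are neither listed nor needed, are in the scene too. What is shaped like the bottle but purple is not meant.

How it is judged:
On the way, in this order (a step that is already met when the one before it is completed fails the run):
1. the bottle stands upright on the deck between the jaws, at the fixed jaw, and is let go (x of bottle in the frame of shaker between -0.012 and 0.012 m and z of bottle in the frame of shaker between 0.097 and 0.103 m and angle between bottle's own z axis and vertical below 0.06 rad and contact force between the fingers and bottle below 0.1 N and y of bottle in the frame of shaker between 0.08 and 0.1 m and linear speed of bottle below 0.02 m/s), for 0.2 s.
2. the trigger is squeezed (value of joint clamp_trigger above 0.22 rad), for 0.03 s.
3. the trigger is let out again (value of joint clamp_trigger below 0.05 rad), for 0.03 s.
4. the trigger is squeezed again (value of joint clamp_trigger above 0.22 rad), for 0.03 s.
5. with the trigger let out, the sliding jaw grips the bottle firmly against the fixed jaw (contact force between jaw_pad and bottle above 10 N and contact force between fixed_jaw and bottle above 8 N and value of joint clamp_trigger below 0.05 rad), for 0.2 s.
At the end, for the whole second after the job is handed in: Bottle upright (3 deg) on the deck in the V (12 mm sideways, 6 mm along the bar), pressed by the sliding pad with over 10 N and by the fixed jaw with over 8 N, trigger out (under 0.05 rad); small knob at 2.356 within 0.16 rad; timer mark within 3 mm of its start; nothing held (all of step 5 and x of bottle in the frame of shaker between -0.012 and 0.012 m and z of bottle in the frame of shaker between 0.097 and 0.103 m and angle between bottle's own z axis and vertical below 0.06 rad and contact force between the fingers and bottle below 0.1 N and y of bottle in the frame of shaker between 0.088 and 0.099 m and linear speed of bottle below 0.01 m/s and value of joint speed_knob between 2.196 and 2.516 rad and distance of timer_mark from where it was at the start of the episode below 0.003 m); the robot touches nothing.
It fails at once if the bottle is dropped or knocked (moving faster than 0.45 m/s while not held) (linear speed of bottle above 0.45 m/s and contact force between the fingers and bottle below 0.1 N).
It fails at once if the bottle is tipped over (angle between bottle's own z axis and vertical above 0.6 rad).
It fails at once if the timer ring is turned (its mark moves more than 4 mm) (distance of timer_mark from where it was at the start of the episode above 0.004 m).
It fails at once if another loose thing on the table is moved more than 20 mm (distance of any of slim_bottle, tin_a, tin_b, mixing_cup, palette_knife, sieve_brush, stopper from where it was at the start of the episode above 0.02 m).
It also fails if it takes over 67 s, if anything falls off the work surface, if the arm or the gripper's body presses on something with over 40 N, if the wrist force passes 120 N, or if a joint passes its speed limit or range.

## Working session

There is one attempt and no reset: what is moved stays moved. The work goes in short steps, Python scripts to look and compute and a shell command to move; the robot and the scene stay as the last step left them, time stands still between calls to the robot, and variables do not carry over. Pictures are saved under pics/ and viewed, at most 10 in all, crops included, and the job is handed in when it is done.

```bash
mkdir -p pics; ls
python3 - <<'E'
from workcell import manip
import cv2,numpy as np
s=manip.sense();print({k:np.round(v,3) for k,v in s.items()})
for n in("scene","top"):
    p,d=manip.camera(n);cv2.imwrite(f"pics/{n}0.png",p);np.save(f"pics/{n}0.npy",d)
    c=manip.calibration(n);print(n,c)
E
```

```text
pics
{'t': np.float64(0.0), 'joint_positions': array([ 1.322,  0.333, -0.065,  1.461,  0.022,  1.35 , -0.088]), 'qvel': array([ 0.   , -0.002,  0.   ,  0.   , -0.   ,  0.   ,  0.002]), 'joint_torque': array([-1.0000e-03, -6.2545e+01,  4.9000e-02, -3.9161e+01,  1.6000e-02,
        1.0000e-02,  0.0000e+00]), 'eef_pos': array([ 0.14 , -0.609,  0.25 ]), 'eef_rot': array([ 0.994,  0.113, -0.   , -0.001]), 'ft_force': array([-0.349, -0.311, -0.28 ]), 'moment': array([0.069, 0.039, 0.003]), 'grip_force': np.float64(0.0), 'finger_gap': np.float64(0.086)}
scene {'mtx': array([[515.12500909,   0.        , 318.31130967],
       [  0.        , 515.12500909, 242.59020548],
       [  0.        ,   0.        ,   1.        ]]), 'R': array([[ 0.46092598,  0.88730062,  0.0156474 ],
       [ 0.71428635, -0.3604715 , -0.59987942],
       [-0.52663294,  0.28767673, -0.7999374 ]]), 't': array([-0.18758929, -0.27660808,  1.61094776])}
top {'mtx': array([[505.67520792,   0.        , 317.45219371],
       [  0.        , 505.67520792, 228.7945552 ],
       [  0.        ,   0.        ,   1.        ]]), 'R': array([[-0.01512311, -0.9997152 , -0.01846099],
       [-0.9928114 ,  0.01720592, -0.11844608],
       [ 0.11872998,  0.01653701, -0.99278886]]), 't': array([-0.02238297,  0.465359  ,  1.48553811])}
```

View pics/scene0.png

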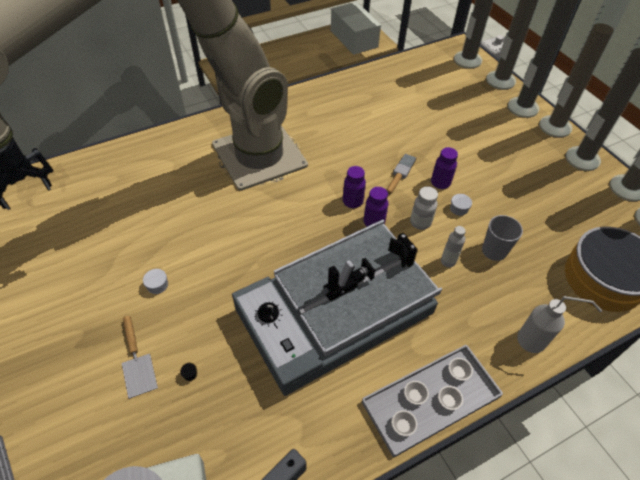

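View pics/top0.png

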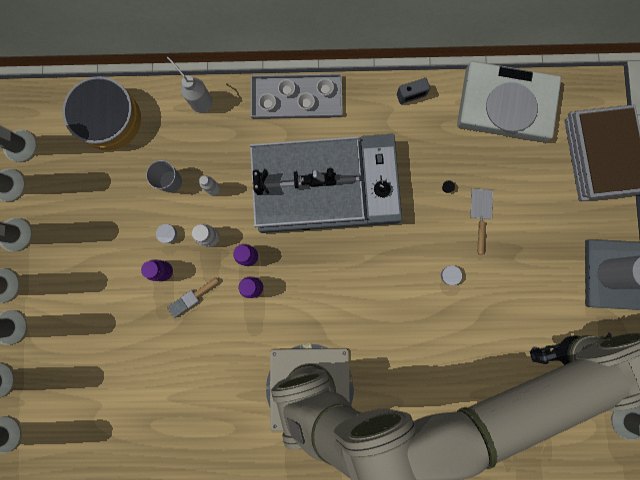

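The scene picture shows the broad white bottle at (424,207) and the shaker with its clamp in the middle; the knob is at (268,312). In the top view the broad bottle is at (205,234), the slim bottle at (208,184), the fixed jaw at (260,182) and the knob at (382,188).

Candidates in the top view:
- White broad (205,234).
- White slim (208,184), which has a narrow cap.
- Purple (245,255), (250,287) and (156,270), which are the wrong colour.

The first fits the description: white, broad, with a wide cap. I'll measure and enlarge it.

```bash
cat > h.py <<'E'
import numpy as np,cv2
from workcell import manip
def ray(c,uv,z):
    uv=np.atleast_2d(np.asarray(uv,float));R,t=c["R"],c["t"]
    o=-R.T@t; d=(np.c_[uv,np.ones(len(uv))]@np.linalg.inv(c["mtx"]).T)@R
    return o+d*((z-o[2])/d[:,2])[:,None]
def cloud(c,d):
    v,u=np.mgrid[:d.shape[0],:d.shape[1]]
    P=(np.dstack([u,v,np.ones_like(u)])@np.linalg.inv(c["mtx"]).T)*d[...,None]
    W=(P-c["t"])@c["R"]; W[d==0]=np.nan
    return W
E
python3 - <<'E'
from h import *
p=cv2.imread("pics/top0.png");d=np.load("pics/top0.npy");c=manip.calibration("top");W=cloud(c,d)
def near(u0,u1,v0,v1,z0,z1):
    w=W[v0:v1,u0:u1].reshape(-1,3);return w[(w[:,2]>z0)&(w[:,2]<z1)]
for n,a in dict(bottle=(185,225,215,255,.11,.13),slim=(190,225,170,200,.12,.15),tin=(150,182,220,245,.025,.045),purp=(230,262,240,270,.11,.13),knob=(365,400,170,205,.112,.13)).items():
    w=near(*a);print(n,len(w),w.min(0).round(3),w.max(0).round(3),((w.min(0)+w.max(0))/2).round(4))
for n,a in dict(deck=(240,375,125,235,.097,.104),jaw=(245,280,160,205,.155,.175),panel=(360,405,130,225,.082,.09),grip=(280,340,150,210,.185,.21),bar=(280,340,150,210,.14,.16)).items():
    w=near(*a);r=cv2.minAreaRect((w[:,:2]*1000).astype(np.float32));print(n,len(w),np.round(r[0],1),np.round(r[1],1),round(r[2],2),np.median(w[:,2]).round(4))
a=cv2.resize(p[210:260,180:260],None,fx=5,fy=5,interpolation=cv2.INTER_CUBIC)
b=cv2.resize(p[125:235,240:410],None,fx=4,fy=4,interpolation=cv2.INTER_CUBIC)
im=np.zeros((600,700,3),np.uint8);im[:440,:680]=b;im[440:600,:400]=a[40:200];cv2.imwrite("pics/crop1.png",im)
E
```

```text
bottle 234 [0.425 0.276 0.11 ] [0.474 0.324 0.127] [0.4497 0.3    0.1185]
slim 81 [0.584 0.275 0.12 ] [0.611 0.301 0.143] [0.5976 0.288  0.1316]
tin 296 [0.432 0.397 0.025] [0.487 0.456 0.042] [0.4597 0.4263 0.0339]
purp 235 [0.367 0.159 0.11 ] [0.412 0.206 0.126] [0.3896 0.1825 0.1182]
knob 45 [ 0.561 -0.228  0.113] [ 0.582 -0.21   0.127] [ 0.5712 -0.2188  0.1197]
deck 4937 [596.3 -18.3] [241.5 350.8] 3.31 0.0997
jaw 234 [588.6 125.1] [61.5 38. ] 2.92 0.165
panel 1986 [ 606.  -209.9] [259.5 116.3] 2.18 0.085
grip 108 [596. -49.] [24.  56.9] 3.98 0.1956
bar 116 [587.2 -21.1] [110.6  41.3] 82.81 0.1492
```

View pics/crop1.png

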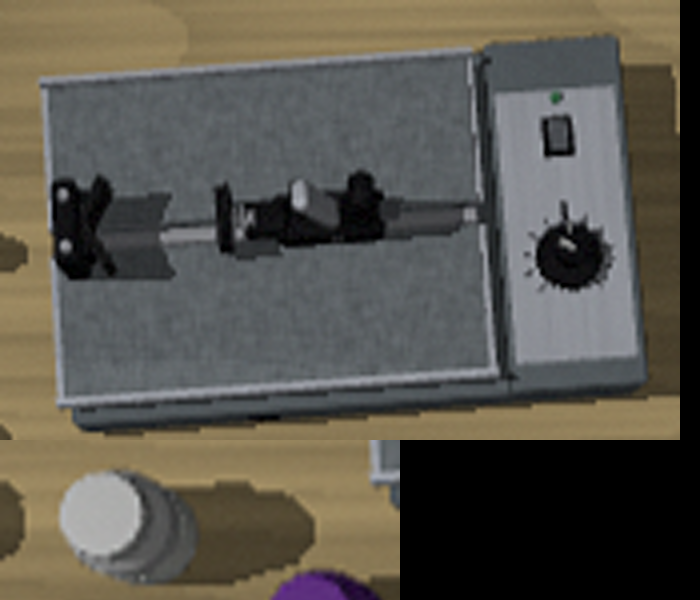

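The enlarged crop confirms the bottle: white, with a broad 48 mm cap. It also shows the fixed jaw at the left of the deck, the trigger and grip at about (330,205), and the knob at (570,255) with the long mark pointing +x. I'm setting out now.

```bash
python3 -m handwheel '[[0,0,-5,0,0,1.25,8.5],[4.3,-3.5,-3,0,0,0,8.5],[4.3,-3.5,-2,0,0,0,8.5],[4.3,-3.5,0,0,0,0,8.5],[4.3,-3.5,0,0,0,0,8.5]]'
python3 -m handwheel '[[4.3,-3.5,0,0,0,0,8.5],[4.3,-3.5,0,0,0,0,8.5],[4.3,-3.5,0,0,0,0,8.5],[4.3,-3.5,0,0,0,0,8.5],[4.3,-3.5,0,0,0,0,8.5]]'
python3 -m handwheel '[[4.3,-3.5,0,0,0,0,8.5],[2.5,-4.5,0,0,0,0,8.5],[0,-5,0,0,0,0,8.5],[0,-3,0,0,0,0,8.5],[0,0,0,0,0,0,8.5]]'
```

```text
t: 0.72
eef_pos: [0.3053, -0.4594, 0.3501]
eef_rot: [1.0, 0.026, 0.0, 0.0]
ft_force: [1.4, -1.1, 0.2]
finger_gap: 0.0852
grip_force: 0.0
t: 1.35
eef_pos: [0.5109, -0.2737, 0.3498]
eef_rot: [1.0, 0.025, -0.0, 0.0]
ft_force: [0.2, -1.1, -0.9]
finger_gap: 0.0848
grip_force: 0.0
t: 1.98
eef_pos: [0.5697, -0.1087, 0.3501]
eef_rot: [1.0, 0.028, -0.0, -0.0]
ft_force: [-0.1, -0.6, -0.4]
finger_gap: 0.0853
grip_force: 0.0
```

Run:
```python
from h import *
c=manip.calibration("wrist");p,d=manip.camera("wrist");cv2.imwrite("pics/w1.png",p);np.savez("pics/w1.npz",d=d,**c)
print(-c["R"].T@c["t"],c["R"].round(2))
```

```text
[ 0.64970945 -0.10466506  0.47378116] [[ 0.06 -1.   -0.  ]
 [-0.95 -0.05  0.31]
 [-0.31 -0.02 -0.95]]
```

View pics/w1.png

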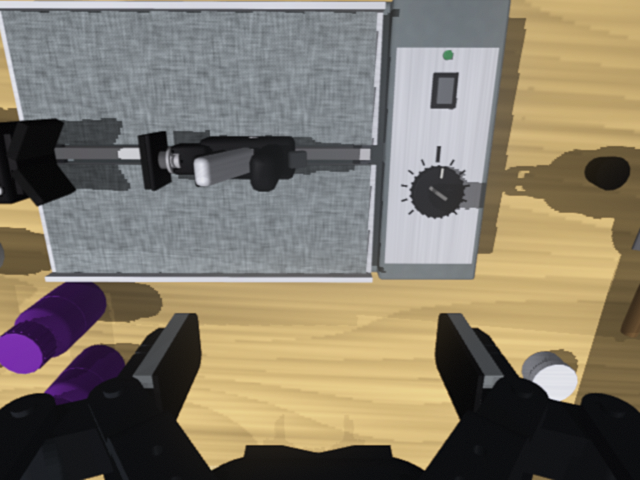

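Run:
```python
from h import *
p=cv2.imread("pics/w1.png");f=np.load("pics/w1.npz");c=f;W=cloud(c,f["d"])
def near(u0,u1,v0,v1,z0,z1):
    w=W[v0:v1,u0:u1].reshape(-1,3);return w[(w[:,2]>z0)&(w[:,2]<z1)]
for n,a in dict(deck=(0,388,0,285,.098,.102),lip=(0,395,0,290,.107,.113),panel=(380,510,0,290,.083,.089),post=(240,300,130,195,.199,.206),trig=(180,260,130,200,.185,.199),padtop=(130,165,125,195,.149,.157),jaw=(0,80,110,210,.164,.172),knob=(410,470,160,220,.12,.126),ring=(400,475,150,225,.098,.102)).items():
    w=near(*a);r=cv2.minAreaRect((w[:,:2]*1000).astype(np.float32));print(n,len(w),np.round(r[0],1),np.round(r[1],1),round(r[2],2),np.median(w[:,2]).round(4),w.min(0).round(3),w.max(0).round(3))
b=cv2.resize(p[140:225,395:480],None,fx=7,fy=7,interpolation=cv2.INTER_CUBIC)[:595];cv2.imwrite("pics/crop2.png",b)
```

```text
deck 77487 [597.3  -1.8] [231.3 315.1] 3.14 0.1001 [ 0.474 -0.165  0.098] [0.721 0.16  0.102]
lip 5109 [597.4  -1.5] [240.7 315.3] 3.07 0.1099 [ 0.469 -0.165  0.107] [0.726 0.15  0.113]
panel 26557 [ 608.2 -218.6] [255.6  99.2] 3.15 0.0858 [ 0.478 -0.274  0.083] [ 0.738 -0.162  0.089]
post 753 [601.3 -69.7] [24.3 15.5] 0.93 0.2013 [ 0.589 -0.078  0.199] [ 0.614 -0.062  0.204]
trig 806 [601.3 -44.5] [46.5 25.9] 89.88 0.1953 [ 0.588 -0.068  0.185] [ 0.614 -0.021  0.199]
padtop 766 [596.3  25.9] [43.4 11.3] 2.5 0.1522 [0.575 0.02  0.149] [0.618 0.032 0.155]
jaw 977 [591.8 117.2] [31.1 63.1] 87.39 0.1651 [0.56  0.103 0.164] [0.623 0.134 0.171]
knob 429 [ 574.4 -219.7] [21.1 19.8] 18.46 0.1225 [ 0.564 -0.23   0.12 ] [ 0.585 -0.209  0.125]
ring 1415 [ 574.8 -219.4] [48.3 48. ] 49.51 0.1 [ 0.55  -0.245  0.098] [ 0.599 -0.195  0.102]
```

View pics/crop2.png

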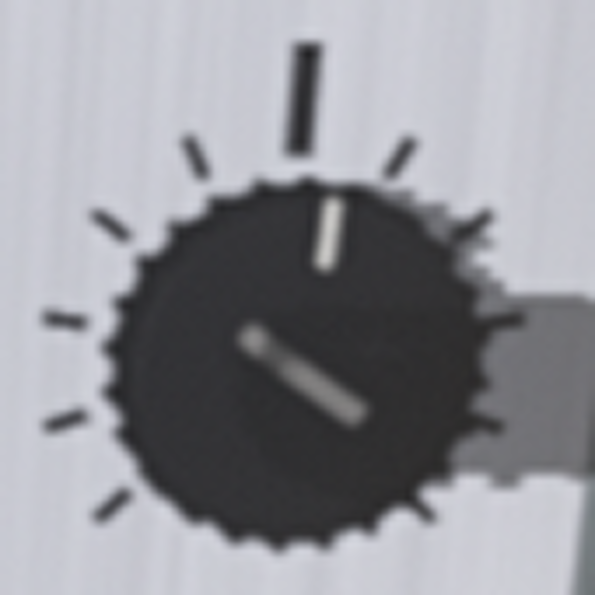

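Run:
```python
from h import *
c=np.load("pics/w1.npz")
for X in([.5745,-.2195,.1225],[.5745,-.2195,.1],[.5845,-.2190,.1225],[.5745,-.2095,.1225]):
    q=c["mtx"]@(c["R"]@np.array(X)+c["t"]);q=q[:2]/q[2];print(X,(q-[395,140])*7)
pts=[(245,335),(270,355),(355,410),(328,200),(322,268)]
print(ray(c,np.array(pts)/7+[395,140],.1225).round(4)); print(ray(c,np.array(pts)/7+[395,140],.1).round(4))
```

```text
[0.5745, -0.2195, 0.1225] [346.83552776 410.83859889]
[0.5745, -0.2195, 0.1] [297.02709498 372.09491461]
[0.5845, -0.219, 0.1225] [355.15655001 331.50755071]
[0.5745, -0.2095, 0.1225] [267.03451422 406.38625887]
[[ 0.5833 -0.2055  0.1225]
 [ 0.581  -0.2089  0.1225]
 [ 0.5747 -0.2205  0.1225]
 [ 0.6004 -0.2132  0.1225]
 [ 0.5921 -0.2137  0.1225]]
[[ 0.579  -0.2119  0.1   ]
 [ 0.5766 -0.2156  0.1   ]
 [ 0.5699 -0.2279  0.1   ]
 [ 0.5973 -0.2202  0.1   ]
 [ 0.5884 -0.2207  0.1   ]]
```

The crop shows the timer mark at (328,235) and the small knob's pointer running from its centre (347,411) up-left to about (260,350). That is about 58° counter-clockwise of the long mark, so the knob needs about 58° clockwise. Next, to the bottle.

```bash
python3 -m handwheel '[[-1.2,-5.2,0,0,0,0,8.5],[-1.2,-5.2,0,0,0,0,8.5],[-1.2,-5.2,0,0,0,0,8.5],[-1.2,-5.2,0,0,0,0,8.5],[-1.2,-5.2,0,0,0,0,8.5]]'
python3 -m handwheel '[[-1.2,-5.2,0,0,0,0,8.5],[-1.2,-5.2,0,0,0,0,8.5],[-1.4,-5.1,3,0,0,0,8.5],[0,0,4,0,0,0,8.5],[0,0,0,0,0,0,8.5]]'
python3 - <<'E'
from h import *
s=manip.sense();print(s["eef_pos"],s["joint_positions"].round(2))
c=manip.calibration("wrist");p,d=manip.camera("wrist");cv2.imwrite("pics/w2.png",p)
W=cloud(c,d).reshape(-1,3);w=W[(abs(W[:,0]-.45)<.045)&(abs(W[:,1]-.3)<.045)&(abs(W[:,2]-.12)<.004)]
print(len(w),cv2.minEnclosingCircle((w[:,:2]*1000).astype(np.float32)),np.median(w[:,2]),w.min(0),w.max(0))
E
```

```text
t: 2.65
eef_pos: [0.4964, 0.1448, 0.3499]
eef_rot: [1.0, 0.024, 0.0, 0.0]
ft_force: [0.8, 0.1, 0.1]
finger_gap: 0.085
grip_force: 0.0
t: 3.28
eef_pos: [0.4503, 0.2957, 0.2775]
eef_rot: [1.0, 0.025, -0.002, 0.001]
ft_force: [-0.6, 0.4, 0.5]
finger_gap: 0.0852
grip_force: 0.0
[0.45033108 0.29571065 0.27750374] [ 0.03  0.21 -0.8   1.61  0.15  1.39 -2.3 ]
3477 ((452.55853271484375, 299.07611083984375), 25.01157569885254) 0.12002661513399168 [0.4278515  0.27479592 0.11604178] [0.47740367 0.32390804 0.12261264]
```

```bash
python3 -m handwheel '[[0.25,-0.35,4,0,0,0,8.5],[0,0,5,0,0,0,8.5],[0,0,5,0,0,0,8.5],[0,0,2.2,0,0,0,8.5],[0,0,0,0,0,0,8.5]]'
python3 -m handwheel '[[0,0,0,0,0,0,4],[0,0,0,0,0,0,4],[0,0,0,0,0,0,4],[0,0,0,0,0,0,4],[0,0,0,0,0,0,4]]'
```

```text
t: 3.95
eef_pos: [0.454, 0.3001, 0.1183]
eef_rot: [1.0, 0.024, -0.0, 0.0]
ft_force: [1.0, 0.2, -0.3]
finger_gap: 0.0849
grip_force: 0.0
t: 4.58
eef_pos: [0.4541, 0.3015, 0.12]
eef_rot: [1.0, 0.025, 0.002, -0.0]
ft_force: [0.5, -3.0, 9.8]
finger_gap: 0.0465
grip_force: 60.6
```

```bash
python3 -m handwheel '[[0,0,-1,0,0,0,4],[0,0,-3,0,0,0,4],[0,0,-5,0,0,0,4],[0,0,-5,0,0,0,4],[0,0,-5,0,0,0,4]]'
python3 -m handwheel '[[2.5,4.5,0,0,0,0,4],[2.5,4.5,0,0,0,0,4],[2.5,4.5,0,0,0,0,4],[2.5,4.5,0,0,0,0,4],[2.6,4.6,0,0,0,0,4]]'
python3 -m handwheel '[[0,0,1,0,0,0,4],[0,0,0,0,0,0,4],[0,0,0,0,0,0,4],[0,0,0,0,0,0,4],[0,0,0,0,0,0,4]]'
python3 - <<'E'
from h import *
p,d=manip.camera("scene");c=manip.calibration("scene")
s=manip.sense();e=s["eef_pos"];print(e)
q=c["mtx"]@(c["R"]@e+c["t"]);u,v=(q[:2]/q[2]).astype(int);print(u,v)
cr=p[max(0,v-90):v+150,u-130:u+170];cv2.imwrite("pics/crop3.png",cv2.resize(cr,None,fx=2.4,fy=2.4))
cw=manip.calibration("wrist");p2,d2=manip.camera("wrist");cv2.imwrite("pics/w3.png",p2);np.savez("pics/w3.npz",d=d2,**cw)
E
```

```text
t: 5.2
eef_pos: [0.4523, 0.3012, 0.3103]
eef_rot: [1.0, 0.026, 0.0, 0.0]
ft_force: [1.1, 0.6, -3.8]
finger_gap: 0.0458
grip_force: 62.2
t: 5.82
eef_pos: [0.5907, 0.0807, 0.3088]
eef_rot: [1.0, 0.026, 0.0, 0.0]
ft_force: [-0.1, 1.2, -2.1]
finger_gap: 0.0458
grip_force: 62.3
t: 6.45
eef_pos: [0.5901, 0.0826, 0.2984]
eef_rot: [1.0, 0.026, 0.0, 0.0]
ft_force: [-0.0, 0.4, -2.1]
finger_gap: 0.0462
grip_force: 62.4
[0.59014964 0.08242718 0.29832357]
395 212
```

View pics/crop3.png

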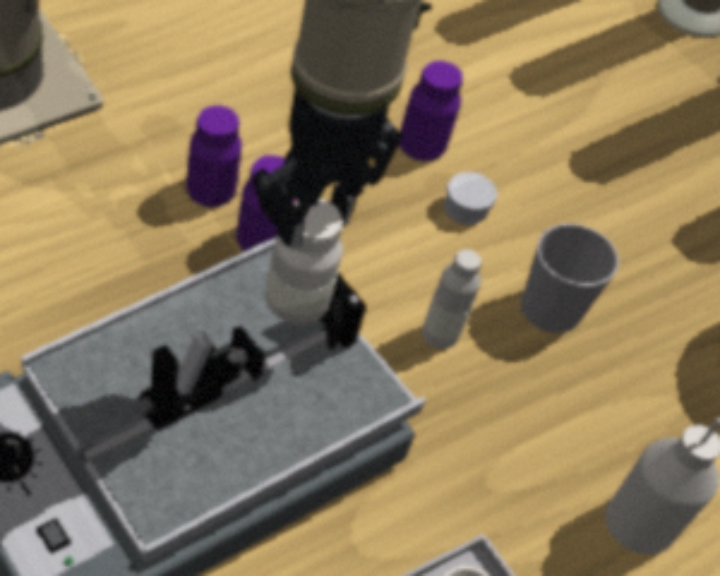

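The picture shows the bottle hanging upright in the fingers above the V at (300,270). Next I'll measure the cap height in the hand.

Run:
```python
from h import *
f=np.load("pics/w3.npz");W=cloud(f,f["d"]);p=cv2.imread("pics/w3.png")
m=(abs(W[...,0]-.59)<.05)&(abs(W[...,1]-.0825)<.05)&(W[...,2]>.15)&(p.max(2)>110)&(np.ptp(p,axis=2)<30)
w=W[m];h,e=np.histogram(w[:,2],bins=np.arange(.15,.36,.005));print(dict(zip(e.round(3)[h>0],h[h>0])))
z=e[h.argmax()]; k=w[abs(w[:,2]-z-.0025)<.006];print(np.median(k[:,2]),cv2.minEnclosingCircle((k[:,:2]*1000).astype(np.float32)),k.min(0),k.max(0))
c=manip.calibration("scene");d=manip.camera("scene")[1];W=cloud(c,d).reshape(-1,3)
w=W[(abs(W[:,0]-.59)<.04)&(abs(W[:,1]-.0825)<.035)&(W[:,2]>.12)&(W[:,2]<.35)];h,e=np.histogram(w[:,2],bins=np.arange(.12,.35,.005));print(dict(zip(e.round(3),h)))
q=w[(w[:,2]>.2)&(w[:,2]<.24)]
A=np.c_[q[:,:2]*2,np.ones(len(q))];r=np.linalg.lstsq(A,(q[:,:2]**2).sum(1),rcond=None)[0];print("body",r[:2],(r[2]+(r[:2]**2).sum())**.5)
```

```text
Traceback (most recent call last):
IndexError: boolean index did not match indexed array along axis 0; size of axis is 42 but size of corresponding boolean axis is 41
```

Run:
```python
from h import *
f=np.load("pics/w3.npz");W=cloud(f,f["d"]);p=cv2.imread("pics/w3.png")
m=(abs(W[...,0]-.59)<.05)&(abs(W[...,1]-.0825)<.05)&(W[...,2]>.15)&(p.max(2)>110)&(np.ptp(p,axis=2)<30)
w=W[m];h,e=np.histogram(w[:,2],bins=np.arange(.15,.36,.005));e=e[:-1];print(dict(zip(e.round(3)[h>0],h[h>0])))
z=e[h.argmax()]; k=w[abs(w[:,2]-z-.0025)<.006];print(np.median(k[:,2]),cv2.minEnclosingCircle((k[:,:2]*1000).astype(np.float32)),k.min(0),k.max(0))
c=manip.calibration("scene");d=manip.camera("scene")[1];W=cloud(c,d).reshape(-1,3)
w=W[(abs(W[:,0]-.59)<.04)&(abs(W[:,1]-.0825)<.035)&(W[:,2]>.12)&(W[:,2]<.35)];h,e=np.histogram(w[:,2],bins=np.arange(.12,.35,.005));print({k:int(v) for k,v in zip(e.round(3),h)})
q=w[(w[:,2]>.2)&(w[:,2]<.24)]
A=np.c_[q[:,:2]*2,np.ones(len(q))];r=np.linalg.lstsq(A,(q[:,:2]**2).sum(1),rcond=None)[0];print("body",r[:2],(r[2]+(r[:2]**2).sum())**.5)
```

```text
{np.float64(0.16): np.int64(12), np.float64(0.165): np.int64(40), np.float64(0.17): np.int64(32), np.float64(0.18): np.int64(24), np.float64(0.185): np.int64(44), np.float64(0.19): np.int64(22), np.float64(0.195): np.int64(68), np.float64(0.2): np.int64(84), np.float64(0.205): np.int64(96), np.float64(0.21): np.int64(135), np.float64(0.215): np.int64(209), np.float64(0.22): np.int64(237), np.float64(0.225): np.int64(243), np.float64(0.23): np.int64(431), np.float64(0.235): np.int64(153), np.float64(0.24): np.int64(144), np.float64(0.245): np.int64(167), np.float64(0.25): np.int64(183), np.float64(0.255): np.int64(421), np.float64(0.26): np.int64(1564), np.float64(0.265): np.int64(1784), np.float64(0.27): np.int64(831), np.float64(0.275): np.int64(353), np.float64(0.28): np.int64(432), np.float64(0.285): np.int64(494), np.float64(0.29): np.int64(570), np.float64(0.295): np.int64(12802), np.float64(0.3): np.int64(70), np.float64(0.315): np.int64(180), np.float64(0.32): np.int64(8)}
0.2984840703396352 ((594.772216796875, 82.12487030029297), 29.99021339416504) [0.56495379 0.05330832 0.29
[... 395 characters left out ...]
np.float64(0.2): 38, np.float64(0.205): 34, np.float64(0.21): 38, np.float64(0.215): 40, np.float64(0.22): 45, np.float64(0.225): 39, np.float64(0.23): 43, np.float64(0.235): 39, np.float64(0.24): 42, np.float64(0.245): 37, np.float64(0.25): 47, np.float64(0.255): 47, np.float64(0.26): 75, np.float64(0.265): 80, np.float64(0.27): 46, np.float64(0.275): 21, np.float64(0.28): 24, np.float64(0.285): 32, np.float64(0.29): 51, np.float64(0.295): 201, np.float64(0.3): 54, np.float64(0.305): 29, np.float64(0.31): 24, np.float64(0.315): 26, np.float64(0.32): 22, np.float64(0.325): 23, np.float64(0.33): 41, np.float64(0.335): 21, np.float64(0.34): 16}
body [0.59120717 0.08192259] 0.030444772929363446
```

```bash
python3 -m handwheel '[[0.15,0,2,0,0,0,4],[0,0,2.5,0,0,0,4],[0,0,2,0,0,0,4],[0,0,0.7,0,0,0,4],[0,0,0.3,0,0,0,4]]'
python3 -m handwheel '[[0,0,0.1,0,0,0,4],[0,0,0.05,0,0,0,4],[0,0,0.05,0,0,0,4],[0,0,0,0,0,0,4],[0,0,0,0,0,0,4]]'
```

```text
t: 7.22
eef_pos: [0.5919, 0.0822, 0.2233]
eef_rot: [1.0, 0.026, 0.0, -0.0]
ft_force: [-0.6, -0.9, -2.9]
finger_gap: 0.0458
grip_force: 62.4
t: 7.85
eef_pos: [0.5918, 0.0821, 0.2211]
eef_rot: [1.0, 0.026, 0.0, 0.0]
ft_force: [0.3, -0.7, -4.2]
finger_gap: 0.046
grip_force: 62.4
```

```bash
python3 -m handwheel '[[0,0,0.05,0,0,0,4],[0,0,0.05,0,0,0,4],[0,0,0,0,0,0,4],[0,0,0,0,0,0,4],[0,0,0,0,0,0,4]]'
```

```text
t: 8.48
eef_pos: [0.5918, 0.0821, 0.2202]
eef_rot: [1.0, 0.026, 0.0, 0.0]
ft_force: [-0.7, -0.9, -1.1]
finger_gap: 0.0458
grip_force: 62.7
```

```bash
python3 -m handwheel '[[0,0,0.05,0,0,0,4],[0,0,0,0,0,0,4],[0,0,0,0,0,0,5.5],[0,0,0,0,0,0,7],[0,0,0,0,0,0,8.5]]'
python3 -m handwheel '[[0,0,0,0,0,0,8.5],[0,0,0,0,0,0,8.5],[0,0,-1,0,0,0,8.5],[0,0,-4,0,0,0,8.5],[0,0,-5,0,0,0,8.5]]'
python3 - <<'E'
from h import *
c=manip.calibration("wrist");p,d=manip.camera("wrist")
c=manip.calibration("scene");p,d=manip.camera("scene");W=cloud(c,d).reshape(-1,3)
w=W[(abs(W[:,0]-.59)<.04)&(abs(W[:,1]-.083)<.04)];k=w[abs(w[:,2]-.22)<.004];print(len(k),k.min(0),k.max(0))
q=w[(w[:,2]>.17)&(w[:,2]<.18)]
A=np.c_[q[:,:2]*2,np.ones(len(q))];r=np.linalg.lstsq(A,(q[:,:2]**2).sum(1),rcond=None)[0];print("body",len(q),r[:2],(r[2]+(r[:2]**2).sum())**.5)
E
```

```text
t: 9.1
eef_pos: [0.5917, 0.0821, 0.2194]
eef_rot: [1.0, 0.026, -0.0, 0.0]
ft_force: [-0.4, -0.2, -0.0]
finger_gap: 0.0846
grip_force: 0.0
t: 9.72
eef_pos: [0.5913, 0.082, 0.3207]
eef_rot: [1.0, 0.026, -0.001, 0.0]
ft_force: [2.0, -0.4, 0.6]
finger_gap: 0.0851
grip_force: 0.0
296 [0.56965285 0.05547187 0.21602501] [0.61684488 0.10555365 0.22332174]
body 77 [0.59290921 0.08080684] 0.02997300962326949
```

The bottle stands free in the V. Now I'll go above the trigger and straddle it.

```bash
python3 -m handwheel '[[0,4.5,0,0,0,0,8.5],[0.1,4.6,0,0,0,0,8.5],[0.1,4.6,2,0,0,0,8.5],[0,0,2.5,0,0,0,8.5],[0,0,0,0,0,0,8.5]]'
python3 - <<'E'
from h import *
s=manip.sense();print(s["eef_pos"],s["joint_positions"].round(2))
c=manip.calibration("wrist");p,d=manip.camera("wrist");cv2.imwrite("pics/w4.png",p);W=cloud(c,d).reshape(-1,3)
y=np.array([-.0541,.9985]);o=np.array([.5978,-.0091])
ys=(W[:,:2]-o)@y; xs=(W[:,:2]-o)@[.9985,.0541]
for n,z0,z1,a,b in(("post",.199,.206,-.08,-.05),("trig",.185,.198,-.05,0),("pad",.149,.156,.02,.06)):
    m=(W[:,2]>z0)&(W[:,2]<z1)&(ys>a)&(ys<b)&(abs(xs)<.035);print(n,m.sum(),ys[m].min(),ys[m].max(),xs[m].min(),xs[m].max()) if m.any() else print(n,0)
E
```

```text
t: 10.45
eef_pos: [0.5999, -0.0549, 0.2732]
eef_rot: [1.0, 0.025, -0.001, -0.0]
ft_force: [-0.7, -0.4, 0.8]
finger_gap: 0.0851
grip_force: 0.0
[ 0.5999254  -0.05491149  0.2732176 ] [ 0.47  0.33 -0.58  1.46  0.18  1.41 -1.63]
post 1192 -0.06873688885683986 -0.05257831776166226 -0.011030504005843543 0.01240536747220789
trig 1101 -0.028829528541189725 -0.01258072762119369 -0.010421494034469557 0.011371390395355844
pad 1287 0.02973070138804942 0.059982370806199795 -0.021353868356190908 0.022244920027256164
```

```bash
python3 -m handwheel '[[0,0,3,0,0,0,8.5],[0,0,4,0,0,0,8.5],[0,0,2,0,0,0,8.5],[0,0,0.3,0,0,0,8.5],[0,0,0,0,0,0,8.5]]'
python3 -m handwheel '[[0,0,0,0,0,0,6],[0,0,0,0,0,0,5],[0,0,0,0,0,0,4],[0,0,0,0,0,0,3.1],[0,0,0,0,0,0,3.1]]'
python3 - <<'E'
from h import *
p,d=manip.camera("scene");cv2.imwrite("pics/crop4.png",cv2.resize(p[190:390,225:475],None,fx=3,fy=3))
s=manip.sense();print(s["eef_pos"],s["ft_force"].round(1),s["finger_gap"],s["grip_force"])
E
```

```text
t: 11.12
eef_pos: [0.6016, -0.0543, 0.1831]
eef_rot: [1.0, 0.026, 0.001, 0.0]
ft_force: [0.1, -0.1, -0.3]
finger_gap: 0.0849
grip_force: 0.0
t: 11.75
eef_pos: [0.6026, -0.054, 0.1861]
eef_rot: [1.0, 0.026, 0.003, 0.0]
ft_force: [-6.6, 1.3, 22.9]
finger_gap: 0.0317
grip_force: 23.9
[ 0.60260641 -0.05392497  0.18609735] [-6.4  1.9 23.5] 0.03130565040000748 23.887968957424164
```

View pics/crop4.png

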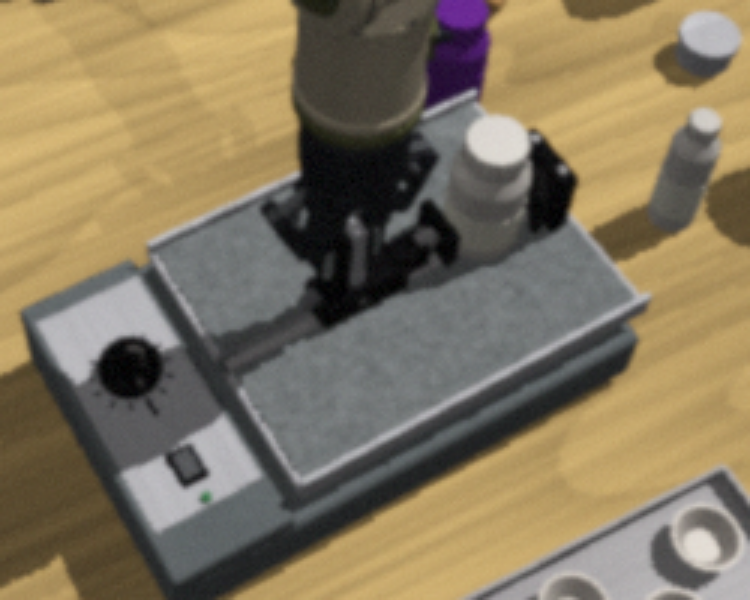

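The picture shows the trigger squeezed upright between the fingers at (350,255), with the bottle standing in the V at (490,190). I'll let it out, follow the head and squeeze again.

```bash
python3 -m handwheel '[[0,0,0,0,0,0,5],[0,0,0,0,0,0,7],[0,0,0,0,0,0,8.5],[0,-0.8,-0.3,0,0,0,8.5],[0,0,0,0,0,0,8.5]]'
python3 - <<'E'
from h import *
s=manip.sense();print(s["eef_pos"],s["ft_force"].round(1))
c=manip.calibration("wrist");p,d=manip.camera("wrist");cv2.imwrite("pics/w5.png",p);W=cloud(c,d).reshape(-1,3)
y=np.array([-.0541,.9985]);o=np.array([.5978,-.0091])
ys=(W[:,:2]-o)@y; xs=(W[:,:2]-o)@[.9985,.0541]
for n,z0,z1,a,b in(("post",.199,.206,-.075,-.035),("trig",.185,.198,-.03,.02),("pad",.149,.156,.02,.058),("cap",.216,.224,.05,.13)):
    m=(W[:,2]>z0)&(W[:,2]<z1)&(ys>a)&(ys<b)&(abs(xs)<.035);print(n,m.sum(),ys[m].min(),ys[m].max(),xs[m].min(),xs[m].max()) if m.any() else print(n,0)
E
```

```text
t: 12.42
eef_pos: [0.6006, -0.0459, 0.185]
eef_rot: [1.0, 0.026, 0.0, 0.0]
ft_force: [-0.7, 0.3, -0.2]
finger_gap: 0.0847
grip_force: 0.0
[ 0.60056682 -0.04591079  0.18501635] [-0.7  0.3 -0.2]
post 2989 -0.06001203678548206 -0.044033524398834886 -0.011620007376405068 0.012666899396613703
trig 4426 -0.020425948100802012 0.01948622637281649 -0.010775736179056016 0.012560815934363983
pad 2483 0.03803947461337345 0.05799698292908373 -0.021799798136785835 0.02251489440530533
cap 0
```

```bash
python3 -m handwheel '[[0,0,0,0,0,0,6],[0,0,0,0,0,0,4.5],[0,0,0,0,0,0,3.1],[0,0,0,0,0,0,3.1],[0,0,0,0,0,0,3.1]]'
python3 -m handwheel '[[0,0,0,0,0,0,5],[0,0,0,0,0,0,7],[0,0,0,0,0,0,8.5],[0,-0.8,0,0,0,0,8.5],[0,0,0,0,0,0,8.5]]'
python3 -m handwheel '[[0,0,0,0,0,0,6],[0,0,0,0,0,0,4.5],[0,0,0,0,0,0,3.1],[0,0,0,0,0,0,3.1],[0,0,0,0,0,0,3.1]]'
python3 -m handwheel '[[0,0,0,0,0,0,5],[0,0,0,0,0,0,7],[0,0,0,0,0,0,8.5],[0,-0.4,0,0,0,0,8.5],[0,0,0,0,0,0,8.5]]'
cat > m.py <<'E'
from h import *
s=manip.sense();print(s["eef_pos"],s["ft_force"].round(1))
c=manip.calibration("wrist");p,d=manip.camera("wrist");W=cloud(c,d).reshape(-1,3)
y=np.array([-.0541,.9985]);o=np.array([.5978,-.0091])
ys=(W[:,:2]-o)@y; xs=(W[:,:2]-o)@[.9985,.0541]
for n,z0,z1,a,b in(("post",.199,.206,-.075,-.025),("pad",.149,.154,.02,.08)):
    m=(W[:,2]>z0)&(W[:,2]<z1)&(ys>a)&(ys<b)&(abs(xs)<.035);print(n,m.sum(),np.percentile(ys[m],[.5,5,95,99.5]).round(4))
c=manip.calibration("scene");p,d=manip.camera("scene");W=cloud(c,d).reshape(-1,3)
ys=(W[:,:2]-o)@y; xs=(W[:,:2]-o)@[.9985,.0541]
m=(abs(W[:,2]-.2205)<.0025)&(abs(ys-.093)<.035)&(abs(xs)<.035);w=np.c_[xs,ys][m]*1000
print("cap",m.sum(),cv2.minEnclosingCircle(w.astype(np.float32)))
E
python3 m.py
```

```text
t: 13.1
eef_pos: [0.6016, -0.046, 0.188]
eef_rot: [1.0, 0.026, 0.002, 0.0]
ft_force: [-7.7, 1.7, 23.0]
finger_gap: 0.0313
grip_force: 23.3
t: 13.72
eef_pos: [0.6, -0.0379, 0.1846]
eef_rot: [1.0, 0.026, 0.0, 0.0]
ft_force: [0.6, 0.2, 0.7]
finger_gap: 0.0851
grip_force: 0.0
t: 14.35
eef_pos: [0.6011, -0.0384, 0.1883]
eef_rot: [1.0, 0.025, 0.002, 0.0]
ft_force: [-8.3, 0.8, 24.6]
finger_gap: 0.0316
grip_force: 25.0
t: 14.98
eef_pos: [0.5998, -0.0346, 0.1846]
eef_rot: [1.0, 0.026, 0.0, 0.0]
ft_force: [0.6, 0.3, -1.0]
finger_gap: 0.0848
grip_force: 0.0
[ 0.59979401 -0.0345972   0.1846211 ] [ 0.6  0.3 -1. ]
post 3845 [-0.0745 -0.0706 -0.0301 -0.0292]
pad 3249 [0.0509 0.0513 0.0734 0.0794]
cap 241 ((0.6394679546356201, 92.79206848144531), 24.173599243164062)
```

```bash
python3 -m handwheel '[[0,0,0,0,0,0,6],[0,0,0,0,0,0,4.5],[0,0,0,0,0,0,3.1],[0,0,0,0,0,0,3.1],[0,0,0,0,0,0,3.1]]'
python3 -m handwheel '[[0,0,0,0,0,0,5],[0,0,0,0,0,0,7],[0,0,0,0,0,0,8.5],[0,-0.2,0,0,0,0,8.5],[0,0,0,0,0,0,8.5]]'
python3 m.py
python3 -m handwheel '[[0,0,0,0,0,0,6],[0,0,0,0,0,0,4.5],[0,0,0,0,0,0,3.1],[0,0,0,0,0,0,3.1],[0,0,0,0,0,0,3.1]]'
python3 -m handwheel '[[0,0,0,0,0,0,5],[0,0,0,0,0,0,7],[0,0,0,0,0,0,8.5],[0,0,0,0,0,0,8.5],[0,0,0,0,0,0,8.5]]'
python3 m.py
```

```text
t: 15.7
eef_pos: [0.6012, -0.0326, 0.1894]
eef_rot: [1.0, 0.026, 0.003, -0.0]
ft_force: [-11.1, 4.8, 31.8]
finger_gap: 0.0321
grip_force: 39.1
t: 16.32
eef_pos: [0.5997, -0.0328, 0.1847]
eef_rot: [1.0, 0.025, 0.0, 0.0]
ft_force: [1.8, -0.6, -0.3]
finger_gap: 0.0851
grip_force: 0.0
[ 0.59971903 -0.03282458  0.18465911] [ 1.8 -0.6 -0.3]
post 3866 [-0.073  -0.0692 -0.0287 -0.0275]
pad 3181 [0.051  0.0514 0.0732 0.0791]
cap 236 ((1.149340271949768, 93.38218688964844), 24.36427879333496)
t: 17.05
eef_pos: [0.6007, -0.0324, 0.1883]
eef_rot: [1.0, 0.025, 0.002, 0.0]
ft_force: [-8.8, 0.1, 25.2]
finger_gap: 0.0317
grip_force: 41.5
t: 17.68
eef_pos: [0.5997, -0.0331, 0.1846]
eef_rot: [1.0, 0.025, 0.0, 0.0]
ft_force: [0.2, -0.5, 0.7]
finger_gap: 0.0849
grip_force: 0.0
[ 0.59971288 -0.03305973  0.18461041] [ 0.2 -0.5  0.7]
post 3838 [-0.0731 -0.0693 -0.0286 -0.0277]
pad 3203 [0.051  0.0514 0.0732 0.0793]
cap 235 ((0.4960215389728546, 93.64656829833984), 24.785802841186523)
```

```bash
python3 -m handwheel '[[0,0,-3,0,0,0,8.5],[0,0,-4,0,0,0,8.5],[0,0,-2,0,0,0,8.5],[0,0,0,0,0,0,8.5],[0,0,0,0,0,0,8.5]]'
python3 - <<'E'
from h import *
def st(c,d):
    W=cloud(c,d).reshape(-1,3);y=np.array([-.0541,.9985]);o=np.array([.5978,-.0091])
    ys=(W[:,:2]-o)@y; xs=(W[:,:2]-o)@[.9985,.0541]
    for n,z0,z1,a,b,h in(("post",.1995,.205,-.08,-.015,.009),("trig",.194,.1985,-.03,.03,.008),("pad",.1505,.1545,.02,.075,.018),("cap",.217,.224,.05,.13,.03)):
        m=(W[:,2]>z0)&(W[:,2]<z1)&(ys>a)&(ys<b)&(abs(xs)<h)
        if m.any():print(n,m.sum(),np.percentile(ys[m],[0,2,50,98,100]).round(4),np.median(W[m,2]).round(4))
f=np.load("pics/w1.npz");st(f,f["d"])
c=manip.calibration("wrist");p,d=manip.camera("wrist");cv2.imwrite("pics/w6.png",p);st(c,d)
E
```

```text
t: 18.4
eef_pos: [0.5993, -0.0327, 0.2734]
eef_rot: [1.0, 0.026, -0.001, 0.0]
ft_force: [0.0, -0.1, -0.6]
finger_gap: 0.0849
grip_force: 0.0
post 591 [-0.0685 -0.0679 -0.0609 -0.0535 -0.0228] 0.2015
trig 377 [-0.0261 -0.0255 -0.0207 -0.0146 -0.014 ] 0.1966
pad 596 [0.0297 0.0301 0.0349 0.0399 0.0405] 0.1523
post 918 [-0.0428 -0.0423 -0.0351 -0.028  -0.0269] 0.2015
trig 642 [-0.028  -0.027   0.0046  0.0111  0.0115] 0.1966
pad 1057 [0.0509 0.0514 0.0571 0.067  0.0706] 0.1525
cap 7488 [0.0676 0.0698 0.0912 0.1129 0.1165] 0.22
```

View pics/w6.png

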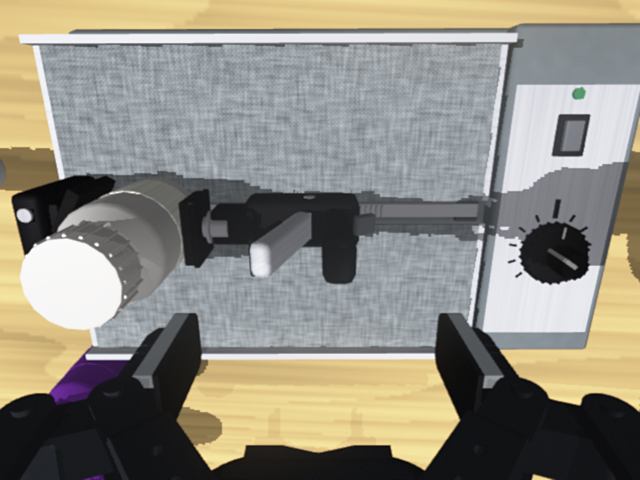

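The picture shows the bottle gripped: the pad at (195,230) is against it, the trigger is out, and the knob is at (556,253). The pad's spring is about 4.4 mm in, so about 18 N. Now to the knob, turning the wrist back 30° first.

```bash
python3 -m handwheel '[[-0.85,4.6,0,0,0,0,6],[-0.9,4.6,0,0,0,0,4],[-0.85,4.7,0,0,0,0,2.5],[-0.9,4.6,0,0,0,0,2.5],[0,0,0,0,0,-1.25,2.5]]'
python3 -m handwheel '[[0,0,0,0,0,-1.25,2.5],[0,0,0,0,0,-1.25,2.5],[0,0,3,0,0,0,2.5],[0,0,0,0,0,0,2.5],[0,0,0,0,0,0,2.5]]'
python3 - <<'E'
from h import *
from scipy.spatial.transform import Rotation as Ro
print("tips",manip.tcp_to_tips)
s=manip.sense();e=s["eef_pos"];print(e,s["joint_positions"].round(2))
c=manip.calibration("wrist");p,d=manip.camera("wrist");cv2.imwrite("pics/w7.png",p);np.savez("pics/w7.npz",d=d,**c);W=cloud(c,d).reshape(-1,3)
T=Ro.from_quat(s["eef_rot"]).inv().apply(W-e)
m=(abs(T[:,0])<.013)&(abs(T[:,1])<.05)&(T[:,2]<.05);print("fingers",np.percentile(T[m],[0,.5,2,50,98,99.5,100],axis=0).round(4))
w=W[(abs(W[:,2]-.1225)<.002)&(np.hypot(W[:,0]-.5745,W[:,1]+.2195)<.02)];print("knob",len(w),(w.min(0)+w.max(0))/2,np.ptp(w,axis=0))
w=W[(abs(W[:,2]-.1)<.002)&(np.hypot(W[:,0]-.5745,W[:,1]+.2195)<.03)];print("ring",len(w),(w.min(0)+w.max(0))/2,np.ptp(w,axis=0))
E
```

```text
t: 19.08
eef_pos: [0.5723, -0.2243, 0.2727]
eef_rot: [0.994, 0.111, -0.001, 0.0]
ft_force: [-0.6, 0.7, 0.2]
finger_gap: 0.025
grip_force: 0.0
t: 19.7
eef_pos: [0.5742, -0.2192, 0.2449]
eef_rot: [0.959, 0.283, -0.0, -0.0]
ft_force: [0.2, -0.3, 0.7]
finger_gap: 0.0252
grip_force: 0.0
tips 0.019
[ 0.57419724 -0.21918677  0.24486806] [ 0.73  0.37 -0.57  1.47  0.2   1.36 -0.84]
fingers [[-0.013  -0.05   -0.0647]
 [-0.0114 -0.0495 -0.0633]
 [-0.0096 -0.0481 -0.0623]
 [ 0.0102 -0.0007 -0.0385]
 [ 0.0125  0.0482  0.0081]
 [ 0.0128  0.0495  0.0135]
 [ 0.013   0.05    0.0198]]
knob 788 [ 0.5742586  -0.2199305   0.12239775] [0.02126083 0.02076074 0.0037048 ]
ring 2597 [ 0.57460925 -0.21979462  0.09998705] [0.0487875  0.04847079 0.00395526]
```

```bash
python3 -m handwheel '[[0,0.06,4,0,0,0,4],[0,0,4,0,0,0,4],[0,0,3,0,0,0,4],[0,0,0.7,0,0,0,4],[0,0,0,0,0,0,4]]'
python3 -m handwheel '[[0,0,0,0,0,0,4],[0,0,0,0,0,0,3],[0,0,0,0,0,0,2.4],[0,0,0,0,0,0,1.8],[0,0,0,0,0,0,1.8]]'
```

```text
t: 20.38
eef_pos: [0.5751, -0.2198, 0.1286]
eef_rot: [0.959, 0.283, 0.0, 0.0]
ft_force: [0.6, -0.8, 0.6]
finger_gap: 0.04
grip_force: 0.0
t: 21.0
eef_pos: [0.5745, -0.2195, 0.1281]
eef_rot: [0.959, 0.284, 0.0, 0.0]
ft_force: [-3.4, 1.4, 7.3]
finger_gap: 0.0187
grip_force: 26.9
```

```bash
python3 -m handwheel '[[0,0,0,0,0,1,1.8],[0,0,0,0,0,1,1.8],[0,0,0,0,0,1,1.8],[0,0,0,0,0,1,1.8],[0,0,0,0,0,1,1.8]]'
python3 -m handwheel '[[0,0,0,0,0,1.2,1.8],[0,0,0,0,0,1.1,1.8],[0,0,0,0,0,0,1.8],[0,0,0,0,0,0,1.8],[0,0,0,0,0,0,3]]'
python3 -m handwheel '[[0,0,0,0,0,0,4],[0,0,0,0,0,0,4],[0,0,-4,0,0,0,4],[0,0,-5,0,0,0,4],[0,0,0,0,0,0,4]]'
python3 - <<'E'
from h import *
c=manip.calibration("wrist");p,d=manip.camera("wrist");np.savez("pics/w8.npz",d=d,**c)
q=c["mtx"]@(c["R"]@np.array([.5745,-.2197,.1225])+c["t"]);u,v=q[:2]/q[2];print(u,v)
x0,y0=int(u)-70,int(v)-70;print(x0,y0)
cv2.imwrite("pics/crop5.png",cv2.resize(p[max(y0,0):y0+140,max(x0,0):x0+140],None,fx=4,fy=4,interpolation=cv2.INTER_CUBIC))
E
```

```text
t: 21.62
eef_pos: [0.5746, -0.2197, 0.1282]
eef_rot: [0.998, -0.064, 0.0, 0.0]
ft_force: [-2.8, 0.4, 5.6]
finger_gap: 0.0185
grip_force: 26.8
t: 22.25
eef_pos: [0.5746, -0.2198, 0.1276]
eef_rot: [0.976, -0.22, 0.0, 0.0]
ft_force: [-0.2, 0.2, -0.0]
finger_gap: 0.0299
grip_force: 0.0
t: 22.88
eef_pos: [0.5765, -0.2201, 0.222]
eef_rot: [0.975, -0.22, 0.004, 0.001]
ft_force: [-0.0, -0.1, -0.0]
finger_gap: 0.0401
grip_force: 0.0
317.9525002690654 251.55015702406874
247 181
```

View pics/crop5.png

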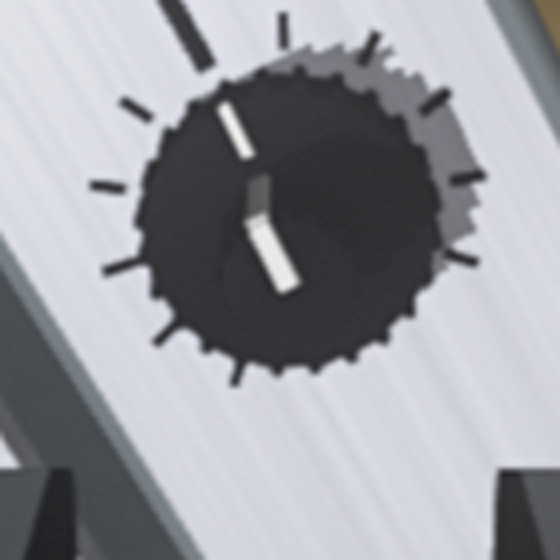

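The pointer runs from (288,288) to (257,220), nearly parallel to the long mark at (190,35), and the timer mark is at (237,130). I'll work out both angles.

Run:
```python
from h import *
c=np.load("pics/w8.npz");f=lambda l,z:ray(c,np.array(l)/4.+[247,181],z)
yaw=3.1
a=f([(288,288),(257,220)],.1225);d=a[1]-a[0];print(a,"pointer ccw of long mark deg",np.degrees(np.arctan2(d[1],d[0]))-yaw)
o=np.array([.5745,-.2197]);d2=a[1,:2]-o;print(np.degrees(np.arctan2(d2[1],d2[0]))-yaw)
m=f([(165,0),(205,68)],.086);d=m[0]-m[1];print("mark dir",np.degrees(np.arctan2(d[1],d[0]))-yaw)
c1=np.load("pics/w1.npz");t0=ray(c1,np.array([(328,200),(322,268)])/7+[395,140],.1);t1=f([(222,104),(248,158)],.1)
print("timer",t0,t1,[np.degrees(np.arctan2(*(t-np.r_[o,0])[::-1][1:])).round(1) for t in (*t0,*t1)])
```

```text
[[ 0.57343544 -0.21986471  0.1225    ]
 [ 0.58465856 -0.22029206  0.1225    ]] pointer ccw of long mark deg -5.280630121311501
-6.435518977525563
mark dir 0.8320657410574106
timer [[ 0.5972603  -0.22016898  0.1       ]
 [ 0.58841493 -0.22071986  0.1       ]] [[ 0.5974459  -0.22008895  0.1       ]
 [ 0.58798812 -0.21995209  0.1       ]] [np.float64(-1.2), np.float64(-4.2), np.float64(-1.0), np.float64(-1.1)]
```

The knob is about 5° past the mark, which is inside the tolerance, and the timer hasn't moved. A small correction gives margin.

```bash
python3 -m handwheel '[[0,0,5,0,0,0,4],[0,0,3,0,0,0,4],[0,0,1,0,0,0,4],[0,0,0,0,0,0,4],[0,0,0,0,0,0,3]]'
python3 -m handwheel '[[0,0,0,0,0,0,2.4],[0,0,0,0,0,0,1.8],[0,0,0,0,0,0,1.8],[0,0,0,0,0,-0.35,1.8],[0,0,0,0,0,-0.3,1.8]]'
python3 -m handwheel '[[0,0,0,0,0,0,1.8],[0,0,0,0,0,0,1.8],[0,0,0,0,0,0,3],[0,0,0,0,0,0,4],[0,0,0,0,0,0,4]]'
python3 -m handwheel '[[0,0,-4,0,0,0,4],[0,0,-5,0,0,0,4],[0,0,0,0,0,0,4],[0,0,0,0,0,0,4],[0,0,0,0,0,0,4]]'
python3 - <<'E'
from h import *
c=manip.calibration("wrist");p,d=manip.camera("wrist")
q=c["mtx"]@(c["R"]@np.array([.5745,-.2197,.1225])+c["t"]);u,v=(q[:2]/q[2]).astype(int)
W=cloud(c,d);m=(p.min(2)>130)&(np.hypot(W[...,0]-.5745,W[...,1]+.2197)<.0235)&(W[...,2]>.097)
for n,z,a in(("top",.1225,.1215),("ring",.1,.098)):
    mm=m&(W[...,2]>a)&(W[...,2]<z+.002)
    vv,uu=np.nonzero(mm);P=ray(c,np.c_[uu,vv],z)[:,:2]
    vx,vy,_,_=cv2.fitLine(P.astype(np.float32)*1000,cv2.DIST_HUBER,0,.01,.01).ravel();print(n,len(P),P.mean(0),np.degrees(np.arctan(vy/vx))-3.1)
E
```

```text
t: 23.55
eef_pos: [0.5752, -0.2199, 0.1289]
eef_rot: [0.975, -0.22, 0.001, 0.0]
ft_force: [-0.4, -0.3, -0.3]
finger_gap: 0.0302
grip_force: 0.0
t: 24.18
eef_pos: [0.575, -0.2198, 0.1287]
eef_rot: [0.985, -0.175, 0.001, 0.0]
ft_force: [-1.2, 0.3, 6.7]
finger_gap: 0.0186
grip_force: 26.4
t: 24.8
eef_pos: [0.5744, -0.2197, 0.1274]
eef_rot: [0.984, -0.176, -0.0, -0.0]
ft_force: [0.2, 0.8, 0.2]
finger_gap: 0.0403
grip_force: 0.0
t: 25.42
eef_pos: [0.5738, -0.2196, 0.2161]
eef_rot: [0.984, -0.176, -0.001, -0.0]
ft_force: [0.3, 0.1, -0.2]
finger_gap: 0.0399
grip_force: 0.0
top 118 [ 0.57962918 -0.21941061] 1.6902719
ring 66 [ 0.58573663 -0.21530137] -32.75109
```

Run:
```python
from workcell import manip
print(manip.close_job())
```

```text
the job is handed in; nothing more can be done
None
```

I handed the job in at about 25 s, but no verdict came back; by my measurements the bottle is gripped in the V at about 18 N with the trigger out, the speed knob is within about 2° of the long mark, and the timer ring hadn't moved before a final 5° knob correction (I got no clean ring reading after it).

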